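# Reverse the seasoning row into the steel rack

### The job

A left-handed cook is taking over this counter: move the four seasoning containers from the wooden rack into the empty steel rack in reverse order, so that the one now at the left end (seen from the robot) finishes at the right end, the second from the left second from the right, and so on. Set each one down gently, not dropped, standing flat and upright in the middle of its own bay, and let none tip over. The cork pads stay in the wooden rack.

Things in the scene. Friction and masses are not known exactly. Their poses are not given: they have to be found in the camera images.
- mill: Round and upright; origin at the centre of its underside, z up; any yaw. Loose. Turned dark-wood pepper mill, 104 mm tall (plus a 7 mm steel button that is only looks): foot 53 mm in diameter, waist 36 mm, head a straight cylinder 48 mm in diameter from 74 to 98 mm above the origin (grip it there). About 0.18 kg.
- pot: Round and upright; origin at the centre of its underside, z up; any yaw. Loose. White ceramic salt pot, 56 mm in diameter with straight sides from 6 to 68 mm above the origin, topped by a 42 mm wide cork stopper; 86 mm tall in all. About 0.26 kg.
- shaker: Round and upright; origin at the centre of its underside, z up; any yaw. Loose. Steel sugar shaker, straight sides 53 mm in diameter from 0 to 70 mm above the origin, then a dome; 88 mm tall. About 0.16 kg.
- jar: Round and upright; origin at the centre of its underside, z up; any yaw. Loose. Clear glass jar with flat steel clamp lid, 54 mm in diameter with straight sides from 2 to 70 mm, a black seal and the steel lid above up to 82 mm, a smaller 36 mm lid boss up to 88 mm; thin wire clamps stand 4 mm proud on two opposite sides (only looks). About 0.24 kg.
- pad_mill: Fixed square cork pad, 66 x 66 x 4 mm, lying in the wooden rack's bay in which the mill stands at the start; the four pads look alike, and this one marks the mill's starting bay. It stays in the rack. Origin at the centre of its underside, 12 mm above the counter; its top, on which the mill stands, is at 16 mm.
- pad_pot: Fixed square cork pad, 66 x 66 x 4 mm, lying in the wooden rack's bay in which the pot stands at the start; the four pads look alike, and this one marks the pot's starting bay. It stays in the rack. Origin at the centre of its underside, 12 mm above the counter; its top, on which the pot stands, is at 16 mm.
- pad_shaker: Fixed square cork pad, 66 x 66 x 4 mm, lying in the wooden rack's bay in which the shaker stands at the start; the four pads look alike, and this one marks the shaker's starting bay. It stays in the rack. Origin at the centre of its underside, 12 mm above the counter; its top, on which the shaker stands, is at 16 mm.
- pad_jar: Fixed square cork pad, 66 x 66 x 4 mm, lying in the wooden rack's bay in which the jar stands at the start; the four pads look alike, and this one marks the jar's starting bay. It stays in the rack. Origin at the centre of its underside, 12 mm above the counter; its top, on which the jar stands, is at 16 mm.
- wood_rack: Wooden rack: at the start one container per bay, any order, on 4 mm cork pads. Fixed. Four 75 x 75 mm bays in a row along its y, centres at x 0, y -117, -39, 39, 117 mm, lips 8 mm above the bay floors, which are 12 mm above the counter; end panels 36 mm tall. 324 x 81 mm. Origin: centre of underside; x away from robot, y to robot's left, yaw within 0.3 rad; on the robot's left or right.
- steel_rack: Metal rack, empty at start; wire loops on its ends (55 mm high, only looks). Fixed. Four 75 x 75 mm bays in a row along its y, centres at x 0, y -117, -39, 39, 117 mm, lips 8 mm above the bay floors, which are 12 mm above the counter; end panels 36 mm tall. 324 x 81 mm. Origin: centre of underside; x away from robot, y to robot's left, yaw within 0.3 rad; on the robot's left or right.
Things that resemble listed ones, but are neither listed nor needed, are in the scene too. What is shaped like the jar but green or red is not meant.

How it is judged:
By the outcome, as a careful person would: the job done as asked, in the order asked, and still so for the second after the job is handed in, with the robot touching nothing.
It also fails if it takes over 115 s, if anything falls off the work surface, if the arm or the gripper's body presses on something with over 40 N, if the wrist force passes 120 N, or if a joint passes its speed limit or range.

### The arm

A 7-joint arm with a two-finger parallel gripper is mounted at the origin on the work surface. World frame = base frame: x ahead of the robot, y to its left, z up, the work surface at z = 0. Lengths are in m, angles in degrees, forces in N, time in s.
With the tool pointing down it reaches from about 0.35 to 0.9 m from the base axis. Payload 8.1 kg.
Tool frame: the origin (TCP) lies at the very end of the fingers, on their centre line; the grasp point (between the pads) lies 19 mm behind it; y points along the fingers, z is the direction in which the jaws open and shut, and the axes are right-handed (so a half turn about y gives the same grasp; the last joint's range is limited). The gripper opens to 92 mm and grips with 3 to 60 N. Pads are 19 mm wide; open, the fingers measure 130 mm over their backs; the gripper's body (75 mm by 190 mm) begins 47 mm behind the grasp point.
Start: joints at [63.22, 24.895, 1.432, 90.138, -0.665, 64.973, -4.303], TCP at [0.223, -0.584, 0.227] pointing down, gripper open.
Joint ranges: [-149.89, 149.89], [-25.12, 119.58], [-72.63, 75.52], [4.76, 147.25], [-75.54, 255.54], [6.69, 114.76], [-157.13, 157.13]. Speed limits (degrees/s): [127.2, 127.2, 172.46, 172.46, 180, 180, 180].

### API

Orientations are given as a 3x3 rotation matrix whose columns are the frame's x, y, z axes.
In Python, from rig import ctrl gives the robot as it stands.
- The arm moves only by the tool arm_command, never from a script. Its argument "series" is text: rows parted by semicolons, each of 7 numbers parted by spaces: the opening, from -1 (shut) to 1 (fully open), then the shift along the tool's x, y, z each as a share of 0.25 m, from -1 to 1, then the turn, a rotation vector about the tool's x, y, z each as a share of 45 degrees, from -1 to 1. In form: gripper x y z ax ay az; .... A call has 1 to 20 rows; each row is the pose to reach, as a shift and turn from the pose commanded when the call began, along the tool's axes at that moment; what a row does not reach only later rows make up. A row lasts 1/8 s, in which the tool goes at most 62.5 mm and 10.7 degrees, less where a joint would pass 70% of its speed; a pose out of reach is approached as far as the arm can. A call with a number of a shift or a turn outside -1 to 1 is refused whole. A call with a gripper value outside its range is refused whole. The fingers move at their own pace and stop on an object; "grip_force" is the grip in N (left out, the last holds). Time passes only in rows, so rows that repeat a pose let the fingers close. It gives the time, the measured TCP pose, the force and the opening at its end, in the units of the state.
- ctrl.observe(): the state, without advancing time (a new reading comes with each control period).
- ctrl.snapshot(name): name is "scene" or "top" or "wrist"; returns (picture, depth): 420x560x3 uint8, red, green, blue; 420x560 float32, m along the optical axis (not along the pixel's ray), 0 where there is no reading.
- ctrl.get_calibration(name): a dict with "fx", "fy", "cx", "cy" (pixels), "k1" (the pictures are not rectified: a ray, as slopes to the right and down, at radius r is drawn at 1 + k1 r^2 times it, then the intrinsics apply), "position" and "orientation" of the camera in the world. Camera axes: x right, y down, z forward; pixel columns grow to the right and rows downward; lengths in m; the calibration is good to about 2 mm. A picture is of the moment at which its call begins: read the wrist's pose just before it. get_calibration takes no time and is no camera call; for the wrist camera it gives the pose at the moment of the call.
- ctrl.hand_in(): hands the job in, once; it reports no verdict.
The state is a dict: "time": time; "joint_positions": joint angles; "joint_vel": joint speeds; "joint_efforts": joint torques, N m; "position": TCP position; "ee_rot": TCP orientation; "ft_force": force on the tool from outside, world axes, zero at the start; "moment": the same for the moment, N m; "grip_width": finger opening in m.
Only numpy, scipy, OpenCV 4.12 (cv2) and the standard library are available. Lean on these libraries where they do the work, as an engineer would, in place of code of your own. Each camera call takes 0.05 s, during which the arm holds its last target.

## Working session

There is one attempt and no reset: what is moved stays moved. The work goes in short steps, Python scripts to look and compute and a tool call to move; the robot and the scene stay as the last step left them, time stands still between calls to the robot, and variables do not carry over. Pictures are saved under pics/ and viewed, and the job is handed in when it is done.

Besides the shell and the picture viewer there is one more tool, called after "Request:" as name(argument=value, ...) on one line, values as JSON. arm_command: Moves the arm, as the interface text tells. Shift numbers are shares of 0.25 m and turn numbers shares of 45 degrees, none past 1 either way. Its arguments: {"type":"object","properties":{"series":{"type":"string"},"grip_force":{"type":"number"}},"required":["series"]}

```bash
mkdir -p pics; ls; python3 - <<'E'
from rig import ctrl
import cv2,numpy as np
s=ctrl.observe()
for k,v in s.items(): print(k,np.round(v,4).tolist())
for n in ["scene","top","wrist"]:
    p,d=ctrl.snapshot(n)
    cv2.imwrite(f"pics/{n}0.png",p[:,:,::-1]); np.save(f"pics/{n}0.npy",d)
    c=ctrl.get_calibration(n); print(n,{k:np.round(v,4).tolist() for k,v in c.items()})
E
```

```text
pics
time 0.0
joint_positions [63.2219, 24.9351, 1.4305, 90.1893, -0.665, 64.9735, -4.3021]
joint_vel [-0.0472, 0.0592, -0.124, 0.0405, 0.0105, -0.0113, -0.0088]
joint_efforts [0.002, -66.7852, 0.986, -31.4454, -0.0605, 0.0429, 0.0001]
position [0.2227, -0.5834, 0.226]
ee_rot [[-0.9342, -0.0007, 0.3567], [-0.3567, 0.0014, -0.9342], [0.0001, -1.0, -0.0016]]
ft_force [-0.01, 0.5897, 0.2643]
moment [-0.0058, -0.0251, 0.0199]
grip_width 0.0917
scene {'fx': 521.14, 'fy': 521.14, 'cx': 282.881, 'cy': 208.373, 'k1': 0.0255, 'position': [0.7968, 0.6004, 1.1956], 'orientation': [[-0.8571, 0.4427, -0.2635], [0.5151, 0.7312, -0.4472], [-0.0053, -0.5191, -0.8547]]}
top {'fx': 432.2149, 'fy': 432.2149, 'cx': 281.6374, 'cy': 200.416, 'k1': -0.1414, 'position': [0.2397, 0.0084, 1.153], 'orientation': [[-0.0306, -0.979, 0.2018], [-0.9995, 0.0293, -0.0094], [0.0033, -0.202, -0.9794]]}
wrist {'fx': 318.3091, 'fy': 318.3091, 'cx': 287.6756, 'cy': 204.2039, 'k1': -0.0694, 'position': [0.3023, -0.5552, 0.3837], 'orientation': [[0.3556, -0.8888, -0.2892], [-0.9346, -0.3386, -0.1088], [-0.0012, 0.309, -0.9511]]}
```

View pics/top0.png

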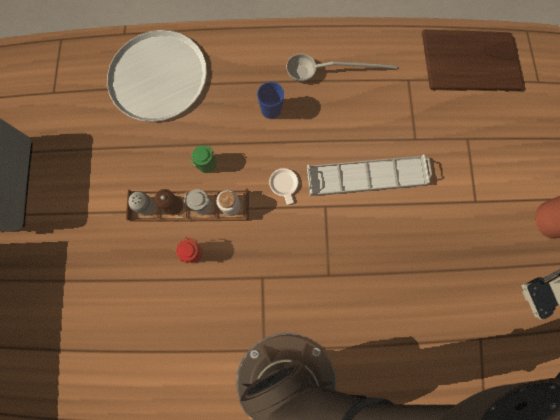

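View pics/scene0.png

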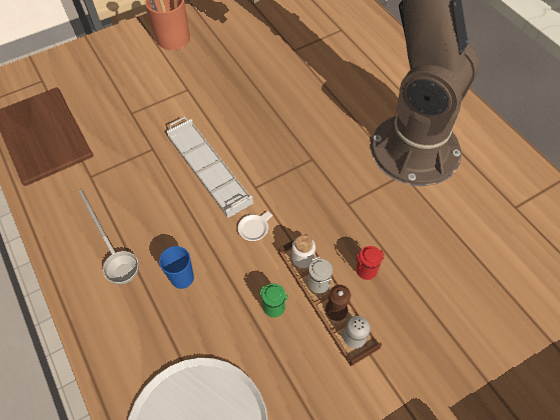

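View pics/wrist0.png

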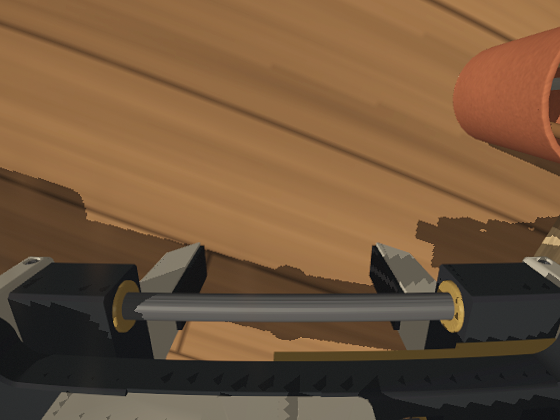

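The top view shows, in the wooden rack (left) from left to right: shaker (139,202), mill (166,200), jar (199,201), pot (228,202). The steel rack is at about (370,176), empty.

```bash
cat > h.py <<'E'
import numpy as np,cv2
from rig import ctrl
def cloud(d,c):
    h,w=d.shape; u,v=np.meshgrid(np.arange(w),np.arange(h))
    K=np.array([[c['fx'],0,c['cx']],[0,c['fy'],c['cy']],[0,0,1]])
    p=cv2.undistortPoints(np.stack([u.ravel(),v.ravel()],1).astype(float).reshape(-1,1,2),K,np.array([c['k1'],0,0,0.]),).reshape(h,w,2)
    P=np.dstack([p[...,0]*d,p[...,1]*d,d])
    W=P@np.array(c['orientation']).T+np.array(c['position']); W[d<=0]=np.nan
    return W
def proj(X,c):
    R=np.array(c['orientation']);K=np.array([[c['fx'],0,c['cx']],[0,c['fy'],c['cy']],[0,0,1]])
    X=np.atleast_2d(X).astype(float);t=(X-np.array(c['position']))@R
    return cv2.projectPoints(t.reshape(-1,1,3),np.zeros(3),np.zeros(3),K,np.array([c['k1'],0,0,0.]))[0].reshape(-1,2)
E
python3 - <<'E'
from h import *
for n in ["top","scene"]:
    d=np.load(f"pics/{n}0.npy");c=ctrl.get_calibration(n);W=cloud(d,c);np.save(f"pics/W{n}.npy",W)
    print(n, "table z", np.nanmedian(W[100:130,200:250,2]) )
    Z=W[...,2]; x=W[...,0];y=W[...,1]
    for nm,(a,b) in {"wood":(0.1,.55),"steel":(-.4,-.02)}.items():
        m=(Z>.006)&(Z<.15)&(y>a)&(y<b)&(x>.3)&(x<.72)
        k,l,st,ce=cv2.connectedComponentsWithStats(m.astype(np.uint8))
        for i in range(1,k):
            if st[i,4]>60:
                q=W[l==i]; print(nm,st[i].tolist(),np.round(q.mean(0),4),np.round(np.nanmin(q,0),3),np.round(np.nanmax(q,0),3))
E
```

```text
top table z -0.000752262012541971
wood [190, 145, 26, 28, 507] [0.5816 0.1994 0.0712] [0.559 0.173 0.007] [0.615 0.233 0.091]
wood [126, 189, 118, 33, 3600] [0.4603 0.2505 0.0544] [0.425 0.1   0.006] [0.518 0.416 0.13 ]
wood [176, 237, 27, 26, 495] [0.3401 0.2342 0.0744] [0.312 0.211 0.006] [0.374 0.276 0.093]
steel [307, 155, 122, 41, 3526] [ 0.5387 -0.2386  0.0134] [ 0.487 -0.4    0.006] [ 0.587 -0.071  0.056]
steel [288, 169, 10, 35, 138] [ 0.514  -0.0326  0.0098] [ 0.467 -0.046  0.006] [ 0.563 -0.02   0.015]
scene table z 0.0008561873255104047
wood [281, 235, 101, 131, 4801] [0.4804 0.2719 0.0551] [0.413 0.1   0.006] [0.517 0.415 0.131]
wood [355, 246, 29, 34, 690] [0.352  0.2432 0.0677] [0.313 0.211 0.006] [0.378 0.265 0.095]
wood [260, 283, 28, 34, 682] [0.5945 0.2087 0.0707] [0.562 0.171 0.006] [0.617 0.233 0.096]
steel [167, 121, 86, 97, 3020] [ 0.5416 -0.2338  0.0158] [ 0.49  -0.4    0.006] [ 0.592 -0.071  0.061]
steel [238, 211, 33, 21, 199] [ 0.5187 -0.0333  0.0104] [ 0.47  -0.053  0.006] [ 0.567 -0.02   0.017]
```

```bash
python3 - <<'E'
import cv2
a=cv2.imread("pics/top0.png")
cv2.imwrite("pics/c1.png",cv2.resize(a[180:230,115:265],None,fx=5,fy=5,interpolation=cv2.INTER_CUBIC))
cv2.imwrite("pics/c2.png",cv2.resize(a[145:205,295:450],None,fx=5,fy=5,interpolation=cv2.INTER_CUBIC))
E
```

```text
(no output)
```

View pics/c1.png

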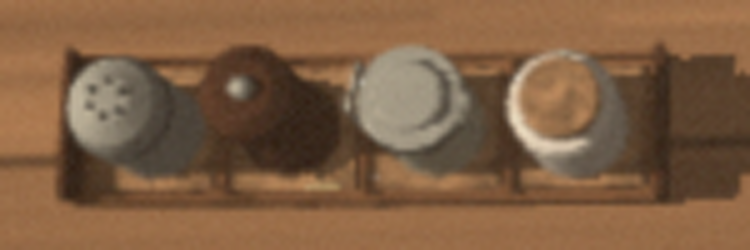

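View pics/c2.png

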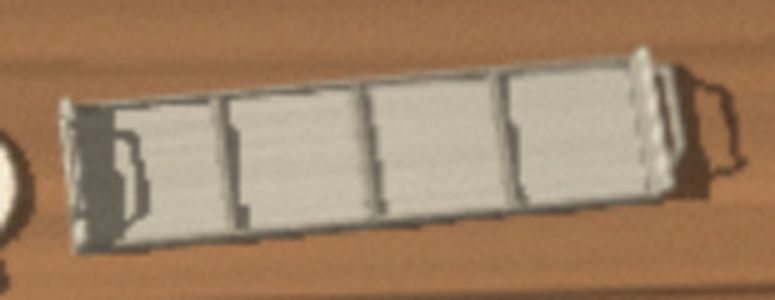

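```bash
cat > fit.py <<'E'
from h import *
from scipy.optimize import least_squares, minimize
def hm(u,v):
    h=np.zeros_like(u); ins=(abs(u)<.0405)&(abs(v)<.162)
    h[ins]=.020
    for b in (-.117,-.039,.039,.117): h[(abs(u)<.0375)&(abs(v-b)<.0375)]=.012
    h[ins&(abs(v)>.1545)]=.036
    return h
def rackfit(P,g,floor=.012,clip=.008):
    def cost(p):
        c,s=np.cos(p[2]),np.sin(p[2]);dx=P[:,0]-p[0];dy=P[:,1]-p[1]
        u=c*dx+s*dy;v=-s*dx+c*dy
        h=hm(u,v);h[h==.012]=floor
        return np.minimum(abs(P[:,2]-h-0),clip).mean()*1e3
    best=None
    for i in range(3):
      for a in np.linspace(-.3,.3,7):
        r=minimize(cost,[g[0],g[1],a],method='Nelder-Mead',options=dict(initial_simplex=np.array([g[0],g[1],a])+np.array([[0,0,0],[.02,0,0],[0,.02,0],[0,0,.08]])*(1-.3*i)))
        if best is None or r.fun<best.fun: best=r
    return best.x,best.fun
def circ(P,r,g):
    f=lambda p:np.hypot(P[:,0]-p[0],P[:,1]-p[1])-r
    s=least_squares(f,g,loss='soft_l1',f_scale=.001)
    return s.x,np.median(abs(s.fun))
E
cat > m.py <<'E'
from fit import *
Ws={n:np.load(f"pics/W{n}.npy") for n in("top","scene")}
for nm,g,fl in(("steel",(.54,-.235),.012),("wood",(.46,.265),.016)):
    al=[]
    for n,W in Ws.items():
        P=W.reshape(-1,3);P=P[~np.isnan(P[:,0])];P=P[(abs(P[:,0]-g[0])<.12)&(abs(P[:,1]-g[1])<.21)&(P[:,2]<.045)]
        # table offset
        t=P[P[:,2]<.005];P=P-[0,0,np.median(t[:,2])]
        al.append(P);x,f=rackfit(P,g,fl);print(nm,n,np.round(x,4),round(f,3),len(P))
    x,f=rackfit(np.vstack(al),g,fl);print(nm,"both",np.round(x,4),round(f,3))
    R=np.array([[np.cos(x[2]),-np.sin(x[2])],[np.sin(x[2]),np.cos(x[2])]])
    for b in(.117,.039,-.039,-.117):print("  bay",b,np.round(x[:2]+R@[0,b],4))
    if nm=="wood":
        for o,b,r,lo,hi in(("shaker",.117,.0265,.03,.083),("mill",.039,.024,.092,.112),("jar",-.039,.027,.03,.083),("pot",-.117,.028,.03,.081)):
            g0=x[:2]+R@[0,b];al=[]
            for n,W in Ws.items():
                P=W.reshape(-1,3);P=P[~np.isnan(P[:,0])];P=P[(P[:,2]>lo)&(P[:,2]<hi)&(np.hypot(*(P[:,:2]-g0).T)<.042)]
                e=circ(P,r,g0);print(o,n,np.round(e[0],4),round(e[1],4),len(P));al.append(P)
            e=circ(np.vstack(al),r,g0);print(o,"both",np.round(e[0],4),round(e[1],4),"bay off",np.round((R.T@(e[0]-g0))*1e3,1))
E
python3 m.py
```

```text
steel top [ 0.539  -0.2399  0.0644] 2.066 12323
steel scene [ 0.541  -0.2435  0.0659] 2.515 10446
steel both [ 0.5395 -0.24    0.0619] 2.293
  bay 0.117 [ 0.5322 -0.1232]
  bay 0.039 [ 0.5371 -0.2011]
  bay -0.039 [ 0.5419 -0.2789]
  bay -0.117 [ 0.5467 -0.3568]
wood top [ 0.4685  0.2503 -0.016 ] 2.205 10981
wood scene [ 0.4702  0.2495 -0.0156] 2.37 13965
wood both [ 0.4689  0.2502 -0.0179] 2.315
  bay 0.117 [0.471  0.3671]
  bay 0.039 [0.4696 0.2891]
  bay -0.039 [0.4682 0.2112]
  bay -0.117 [0.4668 0.1332]
shaker top [0.4696 0.3662] 0.0004 146
shaker scene [0.4704 0.3637] 0.0007 192
shaker both [0.4699 0.365 ] 0.0009 bay off [-1.1 -2.2]
mill top [0.4694 0.2915] 0.0004 51
mill scene [0.4713 0.288 ] 0.0005 73
mill both [0.4708 0.2891] 0.001 bay off [ 1.2 -0. ]
jar top [0.4672 0.2133] 0.0003 91
jar scene [0.4694 0.2095] 0.0005 186
jar both [0.4688 0.2105] 0.001 bay off [ 0.6 -0.7]
pot top [0.4649 0.1367] 0.0003 91
pot scene [0.4671 0.1335] 0.0005 194
pot both [0.4665 0.134 ] 0.0008 bay off [-0.4  0.9]
```

Request:
arm_command(series="1 -0.4 -0.05 -0.2 0 -0.4 0;1 -0.924 -0.1 -0.435 0 -1 0;1 -0.924 -0.1 -0.435 0 -1 0;1 -0.924 -0.1 -0.435 0 -1 0;1 -0.924 -0.1 -0.435 0 -1 0;1 -0.924 -0.1 -0.435 0 -1 0", grip_force=25)

```text
time: 0.9
position: [0.3998, -0.3999, 0.2516]
ee_rot: [[-0.409, -0.001, 0.913], [-0.913, -0.0, -0.409], [0.0, -1.0, -0.0]]
ft_force: [-1.0, -0.0, -0.7]
grip_width: 0.0917
```

```bash
cat > nxt.py <<'E'
import sys;from h import *
from scipy.spatial.transform import Rotation as Ro
s=ctrl.observe();R=np.array(s['ee_rot']);p=np.array(s['position'])
G=np.array([[0,0,1],[-1,0,0],[0,-1,0.]])
rv=np.degrees(Ro.from_matrix(R.T@G).as_rotvec())/45
print("t",s['time'],"p",p.round(4),"f",np.round(s['ft_force'],1),"w",round(s['grip_width'],4),"q",np.round(s['joint_positions'],0))
print("turn",rv.round(3))
for a in sys.argv[1:]:
    t=np.array([float(k) for k in a.split(',')]);print(a,"->",(R.T@(t-p)/.25).round(4))
E
python3 nxt.py .467,-.16,.25
```

```text
t 0.9 p [ 0.3998 -0.3999  0.2516] f [-1.  -0.  -0.7] w 0.0917 q [ 49.  19. -13.  96.   5.  66.  11.]
turn [ 0.001 -0.536  0.   ]
.467,-.16,.25 -> [-0.9857  0.006  -0.1468]
```

Request:
arm_command(series="1 -0.25 0 -0.04 0 -0.2 0;1 -0.985 0.006 -0.147 0 -0.536 0;1 -0.985 0.006 -0.147 0 -0.536 0;1 -0.985 0.006 -0.147 0 -0.536 0;1 -0.985 0.006 -0.147 0 -0.536 0;1 -0.985 0.006 -0.147 0 -0.536 0")

```text
time: 1.65
position: [0.4663, -0.1622, 0.25]
ee_rot: [[-0.003, -0.001, 1.0], [-1.0, -0.001, -0.003], [0.001, -1.0, -0.001]]
ft_force: [-0.5, -0.9, -1.0]
grip_width: 0.0921
```

```bash
python3 nxt.py .467,.07,.25
```

```text
t 1.65 p [ 0.4663 -0.1622  0.25  ] f [-0.5 -0.9 -1. ] w 0.0921 q [ 33.  14. -25. 104.   6.  63.   6.]
turn [ 0.001 -0.004  0.001]
.467,.07,.25 -> [-9.288e-01 -1.000e-03 -2.000e-04]
```

Request:
arm_command(series="1 -0.25 0 0 0 0 0;1 -0.95 0 0 0 0 0;1 -0.95 0 0 0 0 0;1 -0.95 0 0 0 0 0;1 -0.95 0 0 0 0 0;1 -0.95 0 0 0 0 0;1 -0.95 0 0 0 0 0")

```text
time: 2.52
position: [0.4673, 0.0748, 0.25]
ee_rot: [[-0.004, -0.0, 1.0], [-1.0, -0.001, -0.004], [0.001, -1.0, -0.0]]
ft_force: [-0.4, -0.2, 0.2]
grip_width: 0.0916
```

```bash
python3 - <<'E'
from h import *
c=ctrl.get_calibration("wrist");p,d=ctrl.snapshot("wrist");cv2.imwrite("pics/w1.png",p[:,:,::-1]);W=cloud(d,c)
from fit import *
for o,g0,r,lo,hi in(("pot",(.466,.134),.028,.03,.081),("jar",(.4685,.211),.027,.03,.083),("mill",(.47,.2895),.024,.092,.112)):
    P=W.reshape(-1,3);P=P[~np.isnan(P[:,0])];P=P[(P[:,2]>lo)&(P[:,2]<hi)&(np.hypot(*(P[:,:2]-g0).T)<.042)]
    if len(P)>20:
        e=circ(P,r,g0);print(o,e,len(P))
E
python3 nxt.py .466,.1345,.17 .466,.1345,.052
```

```text
jar (array([0.46953674, 0.2101716 ]), np.float64(0.00013441453629824476)) 71
t 2.575 p [0.4672 0.0752 0.25  ] f [ 0.5  0.5 -0.4] w 0.0918 q [ 12.  13. -33. 106.   8.  63. -24.]
turn [ 0.    -0.005  0.001]
.466,.1345,.17 -> [-0.2375  0.32   -0.0058]
.466,.1345,.052 -> [-0.2378  0.792  -0.0056]
```

View pics/w1.png

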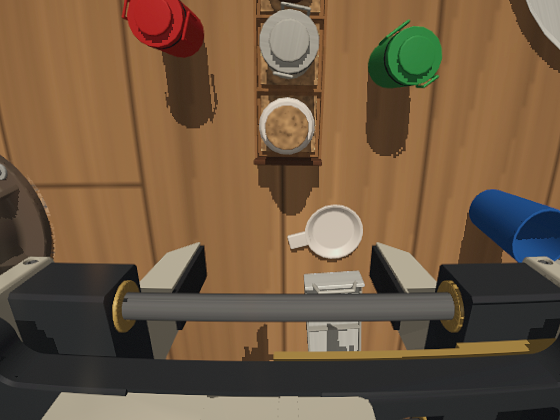

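Request:
arm_command(series="1 -0.238 0.1 -0.006 0 0 0;1 -0.238 0.3 -0.006 0 0 0;1 -0.238 0.5 -0.006 0 0 0;1 -0.238 0.7 -0.006 0 0 0;1 -0.238 0.79 -0.006 0 0 0;1 -0.238 0.79 -0.006 0 0 0;1 -0.238 0.79 -0.006 0 0 0")

```text
time: 3.45
position: [0.4663, 0.1366, 0.0536]
ee_rot: [[-0.001, 0.001, 1.0], [-1.0, 0.0, -0.001], [-0.0, -1.0, 0.001]]
ft_force: [-0.7, 0.4, -0.1]
grip_width: 0.0919
```

Request:
arm_command(series="0 0 0 0 0 0 0;-1 0 0 0 0 0 0;-1 0 0 0 0 0 0;-1 0 0 0 0 0 0;-1 0 0 0 0 0 0;-1 0 0 0 0 0 0")

```text
time: 4.2
position: [0.4657, 0.137, 0.0529]
ee_rot: [[0.0, 0.001, 1.0], [-1.0, 0.0, 0.0], [-0.0, -1.0, 0.001]]
ft_force: [0.6, -0.9, 3.5]
grip_width: 0.0552
```

Request:
arm_command(series="-1 0 -0.06 0 0 0 0;-1 0 -0.25 0 0 0 0;-1 0 -0.45 0 0 0 0;-1 0.1 -0.55 0.02 0 0 0;-1 0.3 -0.55 0.06 0 0 0;-1 0.5 -0.55 0.12 0 0 0;-1 0.7 -0.55 0.18 0 0 0;-1 0.9 -0.55 0.26 0 0 0;-1 0.95 -0.55 0.26 0 0 0;-1 0.95 -0.55 0.26 0 0 0")

```text
time: 5.45
position: [0.5297, -0.101, 0.1902]
ee_rot: [[-0.001, -0.001, 1.0], [-1.0, 0.001, -0.001], [-0.001, -1.0, -0.001]]
ft_force: [-0.2, 0.1, -2.8]
grip_width: 0.0553
```

```bash
cat > st.py <<'E'
from fit import *
import sys
c=ctrl.get_calibration("wrist");p,d=ctrl.snapshot("wrist");cv2.imwrite(f"pics/{sys.argv[1]}.png",p[:,:,::-1])
W=cloud(d,c);P=W.reshape(-1,3);P=P[~np.isnan(P[:,0])]
g=(.54,-.24);P=P[(abs(P[:,0]-g[0])<.1)&(abs(P[:,1]-g[1])<.2)&(P[:,2]<.045)]
print(len(P),len(P) and rackfit(P,g))
E
python3 st.py w2; python3 nxt.py .5324,-.125,.19 .5324,-.125,.055
```

```text
19482 (array([ 0.54031749, -0.24074868,  0.06434406]), np.float64(0.9343121394800357))
t 5.5 p [ 0.5298 -0.0995  0.1904] f [-0.4  0.4 -4. ] w 0.0551 q [ 27.  22. -29. 103.  12.  58.  -7.]
turn [ 0.001  0.001 -0.001]
.5324,-.125,.19 -> [0.1019 0.0014 0.0102]
.5324,-.125,.055 -> [0.1025 0.5414 0.0106]
```

View pics/w2.png

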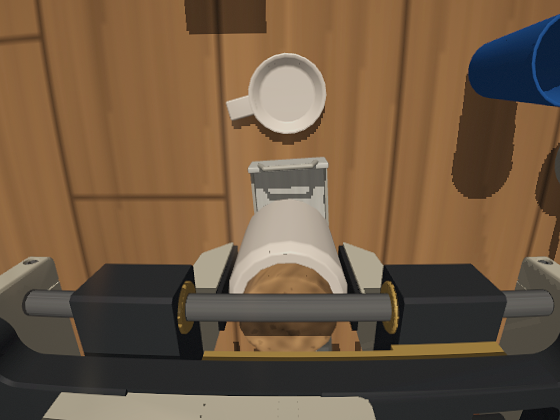

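Request:
arm_command(series="-1 0.097 0 0.01 0 0 0;-1 0.097 0.05 0.01 0 0 0;-1 0.097 0.2 0.01 0 0 0;-1 0.097 0.36 0.01 0 0 0;-1 0.097 0.48 0.01 0 0 0;-1 0.097 0.53 0.01 0 0 0;-1 0.097 0.545 0.01 0 0 0;-1 0.097 0.545 0.01 0 0 0;-1 0.097 0.545 0.01 0 0 0")

```text
time: 6.62
position: [0.5337, -0.1249, 0.055]
ee_rot: [[0.0, 0.002, 1.0], [-1.0, -0.0, 0.0], [0.0, -1.0, 0.002]]
ft_force: [0.3, 0.5, -3.5]
grip_width: 0.055
```

```bash
python3 nxt.py .5325,-.1235,.049; python3 nxt.py .5325,-.1235,.049
```

```text
t 6.625 p [ 0.5337 -0.1249  0.055 ] f [ 0.3  0.5 -3.5] w 0.055 q [ 26.  32. -25. 110.  19.  42. -10.]
turn [-0.002  0.     0.   ]
.5325,-.1235,.049 -> [-0.0054  0.0241 -0.005 ]
t 6.625 p [ 0.5337 -0.1249  0.055 ] f [ 0.3  0.5 -3.5] w 0.055 q [ 26.  32. -25. 110.  19.  42. -10.]
turn [-0.002  0.     0.   ]
.5325,-.1235,.049 -> [-0.0054  0.0241 -0.005 ]
```

Lower about 5 mm slowly, then feel for contact.

Request:
arm_command(series="-1 0 0.006 0 0 0 0;-1 0 0.012 0 0 0 0;-1 0 0.018 0 0 0 0;-1 0 0.021 0 0 0 0;-1 0 0.021 0 0 0 0")

```text
time: 7.25
position: [0.533, -0.1249, 0.049]
ee_rot: [[0.0, -0.0, 1.0], [-1.0, -0.0, 0.0], [0.0, -1.0, -0.0]]
ft_force: [-1.9, 0.3, 2.8]
grip_width: 0.0551
```

Request:
arm_command(series="-1 0 0.002 0 0 0 0;-1 0 0.004 0 0 0 0;-1 0 0.004 0 0 0 0")

```text
time: 7.62
position: [0.5329, -0.1249, 0.0489]
ee_rot: [[0.0, 0.0, 1.0], [-1.0, -0.001, 0.0], [0.001, -1.0, 0.0]]
ft_force: [-5.9, -0.2, 15.3]
grip_width: 0.0551
```

Request:
arm_command(series="-1 0 -0.003 0 0 0 0;-1 0 -0.003 0 0 0 0;0.5 0 -0.003 0 0 0 0;0.5 0 -0.003 0 0 0 0;1 0 -0.003 0 0 0 0;1 0 -0.003 0 0 0 0;1 0 -0.003 0 0 0 0")

```text
time: 8.5
position: [0.533, -0.1248, 0.0484]
ee_rot: [[0.0, 0.0, 1.0], [-1.0, -0.0, 0.0], [0.0, -1.0, 0.0]]
ft_force: [-0.3, 0.2, -0.1]
grip_width: 0.0911
```

Request:
arm_command(series="1 0 -0.06 0 0 0 0;1 0 -0.25 0 0 0 0;1 0 -0.5 0 0 0 0;1 -0.2 -0.6 -0.06 0 0 0;1 -0.45 -0.6 -0.12 0 0 0;1 -0.7 -0.6 -0.18 0 0 0;1 -0.95 -0.6 -0.25 0 0 0;1 -0.95 -0.6 -0.25 0 0 0;1 -0.95 -0.6 -0.25 0 0 0")

```text
time: 9.62
position: [0.4705, 0.1127, 0.1992]
ee_rot: [[0.002, 0.001, 1.0], [-1.0, -0.0, 0.002], [0.0, -1.0, 0.001]]
ft_force: [0.4, -0.6, -1.2]
grip_width: 0.0917
```

```bash
cat > chk.py <<'E'
from fit import *
import sys
name=sys.argv[1]
# args: o,x,y,r,lo,hi
for n in("top","scene"):
    c=ctrl.get_calibration(n);p,d=ctrl.snapshot(n);cv2.imwrite(f"pics/{name}_{n}.png",p[:,:,::-1]);W=cloud(d,c);P=W.reshape(-1,3);P=P[~np.isnan(P[:,0])]
    for a in sys.argv[2:]:
        x,y,r,lo,hi=[float(k) for k in a.split(',')]
        Q=P[(P[:,2]>lo)&(P[:,2]<hi)&(np.hypot(P[:,0]-x,P[:,1]-y)<.045)]
        if len(Q)>20:e=circ(Q,r,(x,y));print(n,a,e[0].round(4),round(e[1],4),len(Q))
E
python3 chk.py a1 .5325,-.1245,.028,.03,.076; python3 nxt.py .469,.211,.2 .469,.211,.053
```

```text
top .5325,-.1245,.028,.03,.076 [ 0.5316 -0.1253] 0.0004 102
scene .5325,-.1245,.028,.03,.076 [ 0.5339 -0.1282] 0.0009 221
t 9.725 p [0.4709 0.1111 0.1987] f [-0.3  0.1 -0. ] w 0.0919 q [  9.  17. -35. 109.  12.  57. -32.]
turn [-0.    -0.002  0.001]
.469,.211,.2 -> [-0.3997 -0.0054 -0.0084]
.469,.211,.053 -> [-0.4001  0.5826 -0.0086]
```

View pics/a1_scene.png

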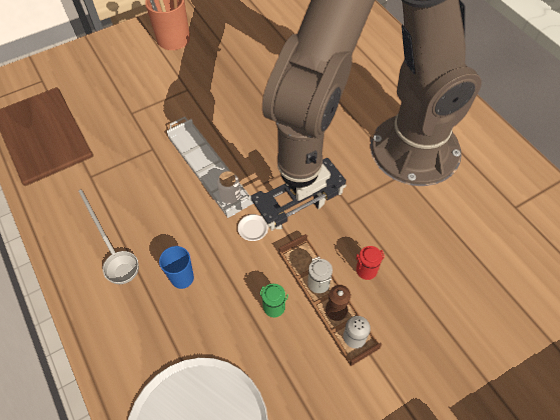

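Request:
arm_command(series="1 -0.2 0 -0.008 0 0 0;1 -0.4 0.03 -0.008 0 0 0;1 -0.4 0.2 -0.008 0 0 0;1 -0.4 0.4 -0.008 0 0 0;1 -0.4 0.55 -0.008 0 0 0;1 -0.4 0.582 -0.008 0 0 0;1 -0.4 0.582 -0.008 0 0 0;1 -0.4 0.582 -0.008 0 0 0")

```text
time: 10.72
position: [0.4696, 0.2128, 0.0545]
ee_rot: [[-0.001, 0.002, 1.0], [-1.0, 0.001, -0.001], [-0.001, -1.0, 0.002]]
ft_force: [-0.0, 0.2, -0.9]
grip_width: 0.0916
```

Request:
arm_command(series="0 0 0 0 0 0 0;-1 0 0 0 0 0 0;-1 0 0 0 0 0 0;-1 0 0 0 0 0 0;-1 0 0 0 0 0 0;-1 0 0 0 0 0 0")

```text
time: 11.48
position: [0.4685, 0.2127, 0.053]
ee_rot: [[0.0, 0.0, 1.0], [-1.0, -0.0, 0.0], [0.0, -1.0, 0.0]]
ft_force: [0.4, -0.1, 1.2]
grip_width: 0.0542
```

Request:
arm_command(series="-1 0 -0.06 0 0 0 0;-1 0 -0.25 0 0 0 0;-1 0 -0.45 0 0 0 0;-1 0.1 -0.55 0.02 0 0 0;-1 0.3 -0.55 0.06 0 0 0;-1 0.5 -0.55 0.12 0 0 0;-1 0.7 -0.55 0.18 0 0 0;-1 0.9 -0.55 0.26 0 0 0;-1 0.95 -0.55 0.27 0 0 0")

```text
time: 12.6
position: [0.5365, -0.0293, 0.1907]
ee_rot: [[-0.005, -0.0, 1.0], [-1.0, -0.001, -0.005], [0.001, -1.0, -0.0]]
ft_force: [-0.1, 0.6, -2.8]
grip_width: 0.0536
```

```bash
python3 nxt.py .5375,-.2010,.19 .5375,-.2010,.055
```

```text
t 12.6 p [ 0.5365 -0.0293  0.1907] f [-0.1  0.6 -2.8] w 0.0536 q [ 21.  22. -32. 103.  14.  58. -16.]
turn [ 0.    -0.007  0.002]
.5375,-.2010,.19 -> [0.6866 0.0039 0.0079]
.5375,-.2010,.055 -> [0.6859 0.5439 0.008 ]
```

Request:
arm_command(series="-1 0.2 0 0.002 0 0 0;-1 0.45 0 0.005 0 0 0;-1 0.65 0 0.008 0 0 0;-1 0.7 0 0.008 0 0 0;-1 0.7 0.15 0.008 0 0 0;-1 0.7 0.33 0.008 0 0 0;-1 0.7 0.46 0.008 0 0 0;-1 0.7 0.52 0.008 0 0 0;-1 0.7 0.535 0.008 0 0 0;-1 0.7 0.535 0.008 0 0 0;-1 0.7 0.535 0.008 0 0 0")

```text
time: 13.98
position: [0.5388, -0.2, 0.058]
ee_rot: [[0.0, 0.002, 1.0], [-1.0, -0.001, 0.0], [0.001, -1.0, 0.002]]
ft_force: [0.2, -0.3, -2.1]
grip_width: 0.0538
```

```bash
python3 nxt.py .5375,-.2010,.05
```

```text
t 13.975 p [ 0.5388 -0.2     0.058 ] f [ 0.2 -0.3 -2.1] w 0.0538 q [ 33.  34. -26. 106.  20.  45.  -3.]
turn [-0.002  0.     0.001]
.5375,-.2010,.05 -> [ 0.0041  0.0318 -0.0054]
```

Request:
arm_command(series="-1 0.002 0.008 -0.003 0 0 0;-1 0.004 0.016 -0.003 0 0 0;-1 0.004 0.023 -0.003 0 0 0;-1 0.004 0.029 -0.003 0 0 0;-1 0.004 0.033 -0.003 0 0 0;-1 0.004 0.033 -0.003 0 0 0;-1 0.004 0.033 -0.003 0 0 0")

```text
time: 14.85
position: [0.5373, -0.2008, 0.049]
ee_rot: [[0.0, -0.0, 1.0], [-1.0, -0.0, 0.0], [0.0, -1.0, -0.0]]
ft_force: [-2.0, -0.1, 5.3]
grip_width: 0.0534
```

Request:
arm_command(series="-1 0 -0.001 0 0 0 0;0.5 0 -0.001 0 0 0 0;0.5 0 -0.001 0 0 0 0;1 0 -0.001 0 0 0 0;1 0 -0.001 0 0 0 0;1 0 -0.001 0 0 0 0")

```text
time: 15.6
position: [0.5373, -0.2008, 0.0487]
ee_rot: [[0.0, 0.0, 1.0], [-1.0, -0.0, 0.0], [0.0, -1.0, 0.0]]
ft_force: [0.6, -0.4, -0.0]
grip_width: 0.0902
```

Request:
arm_command(series="1 0 -0.06 0 0 0 0;1 0 -0.25 0 0 0 0;1 0 -0.5 0 0 0 0;1 -0.2 -0.65 -0.06 0 0 0;1 -0.45 -0.65 -0.12 0 0 0;1 -0.7 -0.65 -0.18 0 0 0;1 -0.95 -0.65 -0.27 0 0 0;1 -1 -0.65 -0.27 0 0 0;1 -1 -0.65 -0.27 0 0 0")

```text
time: 16.73
position: [0.4695, 0.051, 0.2124]
ee_rot: [[0.004, 0.002, 1.0], [-1.0, 0.0, 0.004], [-0.0, -1.0, 0.002]]
ft_force: [0.1, -0.7, 0.3]
grip_width: 0.092
```

```bash
python3 nxt.py .470,.24,.21
```

```text
t 16.725 p [0.4695 0.051  0.2124] f [ 0.1 -0.7  0.3] w 0.092 q [ 18.  15. -37. 110.  11.  58. -23.]
turn [-0.002  0.005 -0.   ]
.470,.24,.21 -> [-0.756   0.0096  0.0052]
```

Request:
arm_command(series="1 -0.25 0 0 0 0 0;1 -0.5 0 0 0 0 0;1 -0.75 0 0 0 0 0;1 -0.95 0 0 0 0 0;1 -0.95 0 0 0 0 0;1 -0.95 0 0 0 0 0;1 -0.95 0 0 0 0 0")

```text
time: 17.6
position: [0.4706, 0.2843, 0.2112]
ee_rot: [[-0.003, 0.0, 1.0], [-1.0, -0.001, -0.003], [0.001, -1.0, 0.0]]
ft_force: [-0.5, 0.2, -0.2]
grip_width: 0.0919
```

```bash
python3 chk.py a2 .5325,-.1245,.028,.03,.076 .5375,-.2024,.027,.03,.078; python3 st.py w3; python3 nxt.py .470,.290,.083
```

```text
top .5325,-.1245,.028,.03,.076 [ 0.5316 -0.1252] 0.0003 100
top .5375,-.2024,.027,.03,.078 [ 0.536  -0.2018] 0.0004 98
scene .5325,-.1245,.028,.03,.076 [ 0.5338 -0.1279] 0.0008 220
scene .5375,-.2024,.027,.03,.078 [ 0.5383 -0.2039] 0.0007 173
0 0
t 17.75 p [0.4701 0.2853 0.2113] f [ 0.5  0.4 -0. ] w 0.0918 q [ -8.  24. -39. 100.  17.  63. -53.]
turn [-0.    -0.002  0.001]
.470,.290,.083 -> [-0.0193  0.5132 -0.0007]
```

View pics/w3.png

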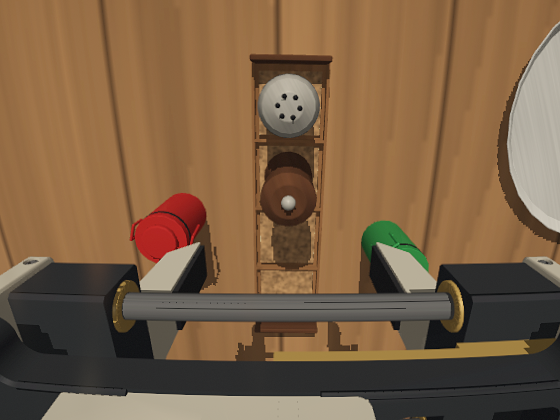

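View pics/a2_scene.png

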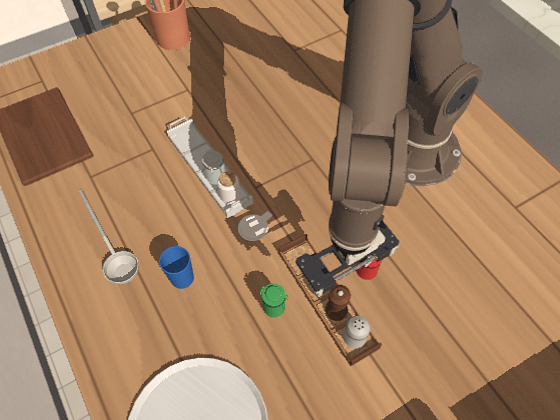

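Request:
arm_command(series="1 -0.018 0.05 0 0 0 0;1 -0.018 0.2 0 0 0 0;1 -0.018 0.38 0 0 0 0;1 -0.018 0.49 0 0 0 0;1 -0.018 0.513 0 0 0 0;1 -0.018 0.513 0 0 0 0;1 -0.018 0.513 0 0 0 0")

```text
time: 18.62
position: [0.4703, 0.2918, 0.0841]
ee_rot: [[0.0, 0.002, 1.0], [-1.0, 0.001, 0.0], [-0.001, -1.0, 0.002]]
ft_force: [0.0, 0.4, 0.7]
grip_width: 0.0914
```

Request:
arm_command(series="0 0 0 0 0 0 0;-1 0 0 0 0 0 0;-1 0 0 0 0 0 0;-1 0 0 0 0 0 0;-1 0 0 0 0 0 0;-1 0 0 0 0 0 0;-1 0 0 0 0 0 0")

```text
time: 19.5
position: [0.4697, 0.2911, 0.083]
ee_rot: [[0.0, 0.0, 1.0], [-1.0, 0.0, 0.0], [-0.0, -1.0, 0.0]]
ft_force: [0.2, 0.2, 0.1]
grip_width: 0.0476
```

Request:
arm_command(series="-1 0 -0.06 0 0 0 0;-1 0 -0.25 0 0 0 0;-1 0 -0.45 0 0 0 0;-1 0.1 -0.56 0.02 0 0 0;-1 0.3 -0.56 0.06 0 0 0;-1 0.5 -0.56 0.12 0 0 0;-1 0.7 -0.56 0.16 0 0 0;-1 0.9 -0.56 0.2 0 0 0;-1 1 -0.56 0.2 0 0 0")

```text
time: 20.62
position: [0.5199, 0.0377, 0.2235]
ee_rot: [[-0.003, -0.0, 1.0], [-1.0, -0.001, -0.003], [0.001, -1.0, -0.0]]
ft_force: [-0.2, 0.3, -2.9]
grip_width: 0.0472
```

Request:
arm_command(series="-1 0.2 0 0.02 0 0 0;-1 0.42 0 0.04 0 0 0;-1 0.64 0 0.06 0 0 0;-1 0.86 0 0.09 0 0 0;-1 1 0 0.09 0 0 0;-1 1 0 0.09 0 0 0")

```text
time: 21.38
position: [0.5413, -0.2127, 0.2231]
ee_rot: [[-0.005, -0.001, 1.0], [-1.0, -0.001, -0.005], [0.001, -1.0, -0.001]]
ft_force: [-0.3, 0.8, -2.7]
grip_width: 0.0474
```

```bash
python3 nxt.py .5425,-.279,.085
```

```text
t 21.375 p [ 0.5413 -0.2127  0.2231] f [-0.3  0.8 -2.7] w 0.0474 q [ 38.  24. -31.  95.  14.  65.   3.]
turn [ 0.001 -0.007  0.001]
.5425,-.279,.085 -> [0.2648 0.5527 0.0064]
```

Request:
arm_command(series="-1 0.15 0 0.006 0 0 0;-1 0.27 0 0.006 0 0 0;-1 0.275 0.05 0.006 0 0 0;-1 0.275 0.2 0.006 0 0 0;-1 0.275 0.38 0.006 0 0 0;-1 0.275 0.49 0.006 0 0 0;-1 0.275 0.535 0.006 0 0 0;-1 0.275 0.55 0.006 0 0 0;-1 0.275 0.55 0.006 0 0 0;-1 0.275 0.55 0.006 0 0 0")

```text
time: 22.62
position: [0.5445, -0.2777, 0.0867]
ee_rot: [[0.0, 0.002, 1.0], [-1.0, -0.001, 0.0], [0.001, -1.0, 0.002]]
ft_force: [0.1, -0.5, -1.6]
grip_width: 0.0474
```

```bash
python3 nxt.py .5425,-.279,.079
```

```text
t 22.625 p [ 0.5445 -0.2777  0.0867] f [ 0.1 -0.5 -1.6] w 0.0474 q [ 40.  35. -27.  99.  20.  51.   5.]
turn [-0.002  0.     0.001]
.5425,-.279,.079 -> [ 0.005   0.0307 -0.0081]
```

Request:
arm_command(series="-1 0.002 0.008 -0.003 0 0 0;-1 0.005 0.016 -0.005 0 0 0;-1 0.005 0.022 -0.005 0 0 0;-1 0.005 0.027 -0.005 0 0 0;-1 0.005 0.031 -0.005 0 0 0;-1 0.005 0.031 -0.005 0 0 0;-1 0.005 0.031 -0.005 0 0 0")

```text
time: 23.5
position: [0.5428, -0.279, 0.0788]
ee_rot: [[0.0, 0.0, 1.0], [-1.0, -0.001, 0.0], [0.001, -1.0, 0.0]]
ft_force: [-2.7, 1.2, 8.3]
grip_width: 0.0471
```

Contact felt (8 N up). Release and go back for the shaker.

Request:
arm_command(series="-1 0 -0.002 0 0 0 0;0.5 0 -0.002 0 0 0 0;0.5 0 -0.002 0 0 0 0;1 0 -0.002 0 0 0 0;1 0 -0.002 0 0 0 0;1 0 -0.002 0 0 0 0;1 0 -0.002 0 0 0 0")

```text
time: 24.38
position: [0.5425, -0.2788, 0.0782]
ee_rot: [[0.0, 0.0, 1.0], [-1.0, -0.0, 0.0], [0.0, -1.0, 0.0]]
ft_force: [1.1, -0.9, -0.2]
grip_width: 0.0916
```

Request:
arm_command(series="1 0 -0.06 0 0 0 0;1 0 -0.25 0 0 0 0;1 0 -0.45 0 0 0 0;1 -0.2 -0.55 -0.04 0 0 0;1 -0.45 -0.55 -0.08 0 0 0;1 -0.7 -0.55 -0.12 0 0 0;1 -0.95 -0.55 -0.15 0 0 0;1 -1 -0.55 -0.15 0 0 0")

```text
time: 25.38
position: [0.5044, -0.024, 0.2174]
ee_rot: [[0.007, 0.002, 1.0], [-1.0, 0.001, 0.007], [-0.001, -1.0, 0.002]]
ft_force: [0.7, 0.0, 0.2]
grip_width: 0.0918
```

Request:
arm_command(series="1 -0.25 0 -0.04 0 0 0;1 -0.5 0 -0.08 0 0 0;1 -0.75 0 -0.12 0 0 0;1 -1 0 -0.14 0 0 0;1 -1 0 -0.14 0 0 0;1 -1 0 -0.14 0 0 0;1 -1 0 -0.14 0 0 0")

```text
time: 26.25
position: [0.4707, 0.219, 0.2157]
ee_rot: [[-0.003, 0.0, 1.0], [-1.0, -0.001, -0.003], [0.001, -1.0, 0.0]]
ft_force: [-0.7, -0.3, -0.3]
grip_width: 0.0921
```

```bash
python3 chk.py a3 .5325,-.1245,.028,.03,.076 .5375,-.2024,.027,.03,.078 .5425,-.28,.024,.088,.108;  python3 nxt.py .470,.366,.21
```

```text
top .5325,-.1245,.028,.03,.076 [ 0.5315 -0.1252] 0.0003 103
top .5375,-.2024,.027,.03,.078 [ 0.536  -0.2017] 0.0003 97
top .5425,-.28,.024,.088,.108 [ 0.542  -0.2785] 0.0004 59
scene .5325,-.1245,.028,.03,.076 [ 0.534  -0.1282] 0.0009 218
scene .5375,-.2024,.027,.03,.078 [ 0.5383 -0.2039] 0.0008 171
scene .5425,-.28,.024,.088,.108 [ 0.5439 -0.2811] 0.0009 80
t 26.35 p [0.4705 0.2193 0.2157] f [ 0.4 -1.   0.2] w 0.092 q [ -0.  21. -40. 103.  15.  62. -46.]
turn [-0.    -0.003  0.001]
.470,.366,.21 -> [-0.5868  0.0225 -0.0037]
```

Request:
arm_command(series="1 -0.25 0 0 0 0 0;1 -0.48 0 -0.002 0 0 0;1 -0.58 0.02 -0.002 0 0 0;1 -0.58 0.2 -0.002 0 0 0;1 -0.58 0.42 -0.002 0 0 0;1 -0.58 0.6 -0.002 0 0 0;1 -0.58 0.655 -0.002 0 0 0;1 -0.58 0.655 -0.002 0 0 0;1 -0.58 0.655 -0.002 0 0 0")

```text
time: 27.48
position: [0.4704, 0.367, 0.0539]
ee_rot: [[-0.0, 0.002, 1.0], [-1.0, 0.002, -0.0], [-0.002, -1.0, 0.002]]
ft_force: [-0.3, -0.3, -0.2]
grip_width: 0.0918
```

Request:
arm_command(series="0 0 0 0 0 0 0;-1 0 0 0 0 0 0;-1 0 0 0 0 0 0;-1 0 0 0 0 0 0;-1 0 0 0 0 0 0;-1 0 0 0 0 0 0;-1 0 0 0 0 0 0")

```text
time: 28.35
position: [0.4696, 0.3662, 0.0521]
ee_rot: [[0.0, 0.0, 1.0], [-1.0, 0.0, 0.0], [-0.0, -1.0, 0.0]]
ft_force: [1.0, -1.2, 1.7]
grip_width: 0.0523
```

Request:
arm_command(series="-1 0 -0.06 0 0 0 0;-1 0 -0.25 0 0 0 0;-1 0 -0.48 0 0 0 0;-1 0.1 -0.6 0.02 0 0 0;-1 0.3 -0.6 0.06 0 0 0;-1 0.5 -0.6 0.1 0 0 0;-1 0.7 -0.6 0.12 0 0 0;-1 0.9 -0.6 0.14 0 0 0;-1 1 -0.6 0.14 0 0 0")

```text
time: 29.48
position: [0.5042, 0.1129, 0.2024]
ee_rot: [[-0.003, -0.0, 1.0], [-1.0, -0.001, -0.003], [0.001, -1.0, -0.0]]
ft_force: [1.0, 1.0, -1.5]
grip_width: 0.0522
```

Request:
arm_command(series="-1 0.2 0 0.02 0 0 0;-1 0.42 0 0.04 0 0 0;-1 0.64 0 0.07 0 0 0;-1 0.86 0 0.1 0 0 0;-1 1 0 0.13 0 0 0;-1 1 0 0.13 0 0 0")

```text
time: 30.22
position: [0.5366, -0.1373, 0.2021]
ee_rot: [[-0.005, -0.001, 1.0], [-1.0, -0.001, -0.005], [0.001, -1.0, -0.001]]
ft_force: [0.6, 0.6, -1.0]
grip_width: 0.0523
```

```bash
python3 nxt.py .5476,-.357,.2
```

```text
t 30.225 p [ 0.5366 -0.1373  0.2021] f [ 0.6  0.6 -1. ] w 0.0523 q [ 35.  24. -35. 100.  15.  61.  -6.]
turn [ 0.001 -0.006  0.001]
.5476,-.357,.2 -> [0.8785 0.0091 0.0481]
```

Request:
arm_command(series="-1 0.2 0 0.01 0 0 0;-1 0.42 0 0.02 0 0 0;-1 0.64 0 0.03 0 0 0;-1 0.84 0 0.045 0 0 0;-1 0.89 0 0.045 0 0 0;-1 0.89 0.05 0.045 0 0 0;-1 0.89 0.2 0.045 0 0 0;-1 0.89 0.38 0.045 0 0 0;-1 0.89 0.52 0.045 0 0 0;-1 0.89 0.57 0.045 0 0 0;-1 0.89 0.585 0.045 0 0 0;-1 0.89 0.585 0.045 0 0 0;-1 0.89 0.585 0.045 0 0 0")

```text
time: 31.85
position: [0.5491, -0.3566, 0.0572]
ee_rot: [[0.0, 0.002, 1.0], [-1.0, -0.001, 0.0], [0.001, -1.0, 0.002]]
ft_force: [-0.3, 0.1, -2.2]
grip_width: 0.0524
```

```bash
python3 nxt.py .5476,-.357,.048
```

```text
t 31.85 p [ 0.5491 -0.3566  0.0572] f [-0.3  0.1 -2.2] w 0.0524 q [ 46.  40. -28.  94.  23.  52.  10.]
turn [-0.002  0.     0.001]
.5476,-.357,.048 -> [ 0.0016  0.0367 -0.0062]
```

Request:
arm_command(series="-1 0.002 0.01 -0.003 0 0 0;-1 0.002 0.018 -0.004 0 0 0;-1 0.002 0.025 -0.004 0 0 0;-1 0.002 0.031 -0.004 0 0 0;-1 0.002 0.036 -0.004 0 0 0;-1 0.002 0.036 -0.004 0 0 0;-1 0.002 0.036 -0.004 0 0 0")

```text
time: 32.72
position: [0.5473, -0.3569, 0.048]
ee_rot: [[0.0, 0.0, 1.0], [-1.0, -0.001, 0.0], [0.001, -1.0, 0.0]]
ft_force: [-4.9, 2.1, 11.2]
grip_width: 0.0521
```

Contact (11 N). Release and move clear.

Request:
arm_command(series="-1 0 -0.002 0 0 0 0;0.5 0 -0.002 0 0 0 0;0.5 0 -0.002 0 0 0 0;1 0 -0.002 0 0 0 0;1 0 -0.002 0 0 0 0;1 0 -0.002 0 0 0 0;1 0 -0.002 0 0 0 0")

```text
time: 33.6
position: [0.5473, -0.3569, 0.0472]
ee_rot: [[0.0, -0.0, 1.0], [-1.0, -0.0, 0.0], [0.0, -1.0, -0.0]]
ft_force: [0.6, -0.3, 0.9]
grip_width: 0.0915
```

Request:
arm_command(series="1 0 -0.06 0 0 0 0;1 0 -0.2 0 0 0 0;1 0 -0.4 0 0 0 0;1 0 -0.6 0 0 0 0;1 0 -0.75 -0.1 0 0 0;1 0 -0.75 -0.3 0 0 0;1 0 -0.75 -0.5 0 0 0;1 0 -0.75 -0.6 0 0 0;1 0 -0.75 -0.6 0 0 0")

```text
time: 34.72
position: [0.3955, -0.3575, 0.236]
ee_rot: [[-0.002, -0.0, 1.0], [-1.0, -0.002, -0.002], [0.002, -1.0, -0.0]]
ft_force: [0.6, 0.3, 1.1]
grip_width: 0.092
```

```bash
python3 nxt.py; python3 chk.py a4 .5325,-.1245,.028,.03,.076 .5375,-.2024,.027,.03,.078 .5425,-.28,.024,.088,.108 .5476,-.358,.0265,.03,.08
python3 - <<'E'
import cv2,numpy as np
a=cv2.imread("pics/a4_top.png")[140:210,290:450];b=cv2.imread("pics/a4_scene.png")[100:240,140:280]
cv2.imwrite("pics/e1.png",cv2.resize(a,None,fx=5,fy=5,interpolation=2));cv2.imwrite("pics/e2.png",cv2.resize(b,None,fx=4,fy=4,interpolation=2))
E
```

```text
t 34.725 p [ 0.3955 -0.3575  0.236 ] f [0.6 0.3 1.1] w 0.092 q [ 62.  19. -33. 100.  12.  64.  25.]
turn [ 0.    -0.003  0.002]
top .5325,-.1245,.028,.03,.076 [ 0.5316 -0.1254] 0.0003 101
top .5375,-.2024,.027,.03,.078 [ 0.5359 -0.2017] 0.0004 97
top .5425,-.28,.024,.088,.108 [ 0.5424 -0.2785] 0.0004 57
top .5476,-.358,.0265,.03,.08 [ 0.5459 -0.3585] 0.001 159
scene .5325,-.1245,.028,.03,.076 [ 0.5337 -0.1282] 0.0009 215
scene .5375,-.2024,.027,.03,.078 [ 0.5385 -0.2038] 0.0008 169
scene .5425,-.28,.024,.088,.108 [ 0.5442 -0.2811] 0.0011 86
scene .5476,-.358,.0265,.03,.08 [ 0.5482 -0.3592] 0.0011 129
```

View pics/e1.png

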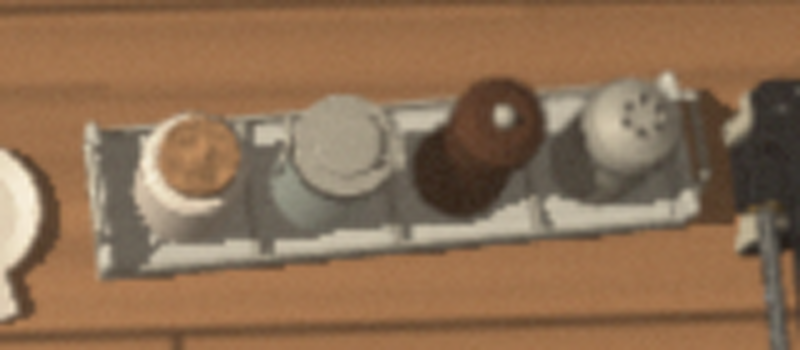

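View pics/e2.png

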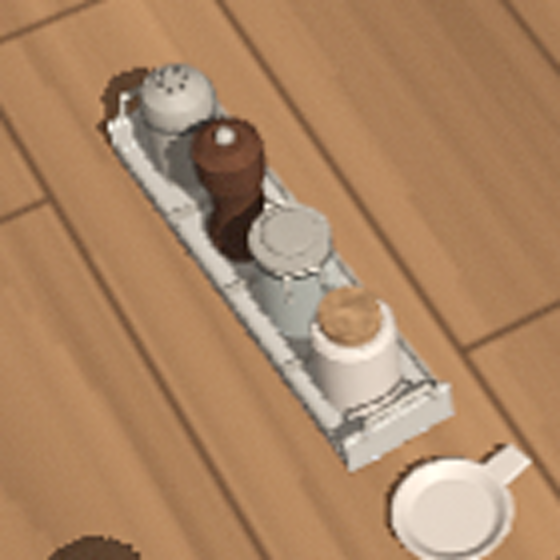

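View pics/a4_top.png

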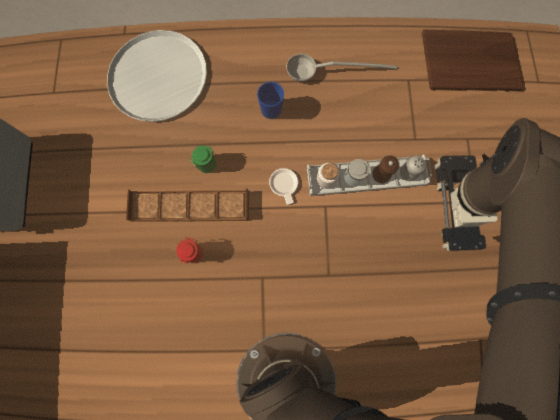

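All four stand upright in the steel rack: pot (328,172), jar (358,170), mill (386,168) and shaker (417,166). The pads are still in the wooden rack and the arm is clear.

```bash
python3 -c "
from rig import ctrl
print(ctrl.hand_in())"
```

```text
the job is handed in; nothing more can be done
None
```

All four containers are now in the steel rack in reverse order, and I handed the job in with about 80 s of the 115 s left. The wooden rack held shaker, mill, jar, pot from left to right; the steel rack now holds pot, jar, mill, shaker.

- **Setting down:** I lowered each container slowly until the wrist force showed contact, then released it. The highest reading I saw was about 15 N, with the pot.
- **Last checks:** In the final pictures all four stand upright, about 1–3 mm from their bay centres, and the cork pads are still in the wooden rack. The gripper was open and clear.
- **Disagreement:** The top and scene cameras differed by about 1–3 mm on absolute positions, so I used averages. No check failed.

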